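# Load the ratchet sample stand

## Robot

A 6-joint arm with a two-finger parallel gripper is mounted at the origin on the work surface; the furniture and walls round the work are solid. World frame = base frame: x ahead of the robot, y to its left, z up, the work surface at z = 0. Lengths are in mm, angles in rad, forces in N, time in s.
With the tool pointing down it reaches from about 350 to 975 mm from the base axis. Payload 4.9 kg.
Tool frame: the origin (TCP) lies on the mounting face of the last link; the fingertips stand 173 mm ahead of it and the grasp point (between the pads) lies 155 mm ahead of it; z points along the fingers, y is the line along which they close (so a half turn about z gives the same grasp; the last joint's range is limited). The gripper opens to 85 mm and grips with 20 to 120 N. Pads are 22 mm wide; open, the fingers measure 114 mm over their backs; the gripper's body (76 mm by 85 mm) begins 54 mm behind the grasp point. The pads swing forward as they close: fully open they stand 13 mm farther back than shut.
Start: joints at [-1.372, 0.053, 1.613, -0, 1.476, -0.119], TCP at [195.293, -593.687, 404.704] pointing down, gripper open.
Joint ranges: [-3.01, 3.01], [-1.01, 2.22], [0.06, 2.58], [-1.02, 4.17], [0.09, 2.62], [-3.14, 3.14]. Speed limits (rad/s): [2.57, 2.57, 3.14, 3.14, 3.14, 3.14].

## Interface

Orientations are given as a unit quaternion [x, y, z, w].
In Python, from cell import bot gives the robot as it stands.
- The arm moves only by the tool send_rows, never from a script. Its argument "targets" is a list that holds one entry, the list of rows, each a list of 7 numbers: the shift along the tool's x, y, z in mm, then the turn, a rotation vector about the tool's x, y, z in rad, then the opening, from 0 (shut) to 1 (fully open). A call has 1 to 12 rows; each row is the pose to reach, as a shift and turn from the pose commanded when the call began, along the tool's axes at that moment; what a row does not reach only later rows make up. A row lasts 1/10 s, in which the tool goes at most 50 mm and 8.59 degrees, less where a joint would pass 70% of its speed; a pose out of reach is approached as far as the arm can. A call with a gripper value outside its range is refused whole. The fingers move at their own pace and stop on an object; the grip force is fixed at half the most. Time passes only in rows, so rows that repeat a pose let the fingers close. It gives the time, the measured TCP pose, the force, the opening and the grip force at its end, in the units of the state.
- bot.get_obs(): the state, without advancing time (a new reading comes with each control period).
- bot.get_image(name): name is "scene" or "top" or "wrist"; returns the picture (400x640x3 uint8, red, green, blue); there is no depth.
- bot.camera_model(name): a dict with "fovy" (degrees; the focal length in pixels is half the picture's height over the tangent of half this angle, whatever the lens; pixels are square), "cx", "cy" (the principal point, pixels), "world_to_cam" (4x4, takes a point from world to camera coordinates); the wrist camera has in their place "T_tool_cam" (4x4, takes a point from camera to tool coordinates, whose origin is the TCP and whose axes are the flange's). Camera axes: x right, y up, looking along -z (the intrinsics and any distortion apply to the point x, -y, -z); pixel columns grow to the right and rows downward; lengths in mm; the calibration is good to about 2 mm. The wrist camera is an equidistant fisheye: a pixel r from the principal point sees the ray r / f radians off the axis. A picture is of the moment at which its call begins: read the wrist's pose just before it. camera_model takes no time and is no camera call.
- bot.finish_job(): hands the job in; it is judged then, once.
Trained networks look in the newest picture that a camera, given by its name, has taken for a name from the list of things; names that differ only in an ending like _2 or _b are one class to them, and where a whole thing is asked for, a point or a joint stands for the part that bears it (a point fixed in the world has none). Each returns a list of dicts, best first, with "p" (0 to 1); they miss things now and then, are a little off and sometimes report something else, mostly with a low value. They report only what shows in the picture. A call takes as long as a camera call. They do not tell look-alikes from the thing itself.
- bot.recognise(camera, label): "rect" ([left, top, width, height] in pixels, round what is visible of it).
The state is a dict: "time_s": time; "joints": joint angles; "joint_velocities": joint speeds; "effort": joint torques, N m; "ee_pos": TCP position; "tool_rot": TCP orientation; "force": force on the tool from outside, world axes, zero at the start; "ft_torque": the same for the moment, N m; "opening": opening from 0.0 (shut) to 1.0 (fully open); "grasp_force": force on a finger pad.
Only numpy, scipy, OpenCV 4.12 (cv2) and the standard library are available. Lean on these libraries where they do the work, as an engineer would, in place of code of your own. Each camera call takes 0.05 s, during which the arm holds its last target. There are 200 camera calls.

## Task

Flip the pawl of the display stand off its toothed quadrant, lower the board flat and hang every wood sample plate on it with both holes over the two pins, each plate lying along the board over the hinge side, the longest at the bottom of the stack and each next shorter one on top, all pressed fully down. Then flip the pawl back onto the teeth and raise the board until it has clicked into the notch at 60 degrees, and leave it standing there with the plates on; leave the phone and the sticky notes where they are.

Things in the scene. Friction and masses are not known exactly. Their poses are not given: they have to be found in the camera images.
- stand: Fixed display stand, base 265 x 100 x 10 mm (x -88 to 178 mm). Origin on the worktop under the board's hinge axis; x from the hinge along the lowered board (away from the robot), y left along the hinge axis, z up. Hinge cheeks (y +-27 mm) are 66 mm high, the pawl's post (x -50, y -34 mm) 91 mm; a rest block (x 110 mm, 50 mm high) stands under the board.
- board_hinge (a point): Point on the board's hinge axis, 55 mm above the worktop; axes as the stand's. The toothed quadrant turns with the board about this axis, right of the hinge (y = -45 mm, 39 mm radius).
- board (a joint): Tilt (rad) of the display board (40 wide, 8 thick, 153 mm long): 0 = flat, level, 55 mm up; positive = free end raised; stop 1.33. Stiff hinge (0.25 N m friction): it stays where left; 3 to 6 N at the bar move it. Pawl on the teeth: it rises, clicking at 0.209 x 1..6 (1.047 = 60 degrees), but will not go back down past the last notch. Pawl off: moves both ways.
- board_pins (a point): Midpoint between the feet of the board's two pins, on its upper face, 125 mm from the hinge axis, 4 mm above it when flat. Axes turn with the board: x from hinge to free end, y left, z square to the face, along the pins. Pins at y = +-12 mm, 8 mm thick, dome-ended, 42 mm high over the face.
- bar_left (a point): Grip point on the left half of the round steel cross bar (11 mm thick, 150 mm long, along y) at the board's free end, 157 mm from the hinge axis; this point is 52 mm left of the middle. The bar sticks out beside the board from 20 to 75 mm each side and turns between fingers that pinch it from above along the stand's x.
- bar_right (a point): The same on the right half of the cross bar, 52 mm right of the middle (the pawl's side).
- pawl (a joint): Angle (rad) of the gravity pawl about the stand's y. About 0 (to 0.1 on a tooth crest) = tip on the toothed quadrant, lowering blocked; 1.13 (stop) = flipped off, knob leaning toward the robot. Increasing = knob swings toward the stand's -x. The weighted knob falls by itself to the side it leans to, balancing near 0.6. Takes under 5 N.
- pawl_knob (a point): Centre of the black ball (22 mm across) at the end of the pawl's lever, 65 mm from the pivot. At pawl 0 the lever leans 58 degrees up from the stand's +x; at 1.13 it leans 123 degrees, that is to -x. Free on all sides.
- pawl_pivot (a point): Centre of the pawl's pivot, at x = -50, y = -45, z = 83 mm in the stand's frame; the knob swings round it in the plane square to the stand's y.
- sample_125: Plain wood sample plate 125 x 50 x 8 mm, about 68 g, lying flat; may be absent. Origin at the centre of its underside; x along its 125 mm length toward the end with the two holes, z up.
- sample_125_holes (a point): Midpoint between the two through holes of that plate at its underside, 12 mm from the plate's +x end; axes as the plate's. The holes are 11 mm wide, at y = +-12 mm.
- sample_105: Plain wood sample plate 105 x 50 x 8 mm, about 62 g, lying flat; may be absent. Origin at the centre of its underside; x along its 105 mm length toward the end with the two holes, z up.
- sample_105_holes (a point): Midpoint between the two through holes of that plate at its underside, 12 mm from the plate's +x end; axes as the plate's. The holes are 11 mm wide, at y = +-12 mm.
- sample_85: Plain wood sample plate 85 x 50 x 8 mm, about 56 g, lying flat; may be absent. Origin at the centre of its underside; x along its 85 mm length toward the end with the two holes, z up.
- sample_85_holes (a point): Midpoint between the two through holes of that plate at its underside, 12 mm from the plate's +x end; axes as the plate's. The holes are 11 mm wide, at y = +-12 mm.
- sample_65: Plain wood sample plate 65 x 50 x 8 mm, about 50 g, lying flat; may be absent. Origin at the centre of its underside; x along its 65 mm length toward the end with the two holes, z up.
- sample_65_holes (a point): Midpoint between the two through holes of that plate at its underside, 12 mm from the plate's +x end; axes as the plate's. The holes are 11 mm wide, at y = +-12 mm.
- phone: Bystander: black phone 146 x 72 x 8 mm lying flat. Origin under its centre.
- sticky_notes: Bystander: block of sticky notes 78 x 78 x 15 mm. Origin under its centre.
Mind the look-alikes: they are no part of the job. Leave any green look-alike of the sample_125 alone.

How it is judged:
By the outcome, as a careful person would: the job done as asked, in the order asked, and still so for the second after the job is handed in, with the robot touching nothing.
Of sample_125, sample_105, sample_85, sample_65 only 2 to 4 are there at a start; the rules pass over those that are not, and their reading is None.
At some moment in a run one of sample_125, sample_105, sample_85, sample_65 may be knocked a few centimetres aside while the robot is not near it.
It also fails if it takes over 210 s, if anything falls off the work surface, if the arm or the gripper's body presses on something with over 40 N, if the wrist force passes 120 N, or if a joint passes its speed limit or range.

## Working session

There is one attempt and no reset: what is moved stays moved. The work goes in short steps, Python scripts to look and compute and a tool call to move; the robot and the scene stay as the last step left them, time stands still between calls to the robot, and variables do not carry over. Pictures are saved under pics/ and viewed, at most 14 in all, crops included, and the job is handed in when it is done.

Besides the shell and the picture viewer there is one more tool, called after "Call:" as a command line: name --argument value ..., lists and objects as JSON in quotes. send_rows: Moves the arm, as the interface text tells. Its arguments: {"type":"object","properties":{"targets":{"type":"array","items":{"type":"array","items":{"type":"array","items":{"type":"number"}}}}},"required":["targets"]}

```bash
ls; mkdir -p pics; cat > h.py <<'E'
import numpy as np,cv2
from scipy.spatial.transform import Rotation as R
from cell import bot
def shot(n,f=None):
    im=bot.get_image(n)
    if f: cv2.imwrite('pics/'+f,im[:,:,::-1])
    return im
def ray(cam,u,v):
    m=bot.camera_model(cam); f=200/np.tan(np.radians(m['fovy'])/2)
    a=(u-m['cx'])/f; b=(v-m['cy'])/f
    if cam=='wrist':
        r=np.hypot(a,b); s=np.sin(r)/r if r>1e-9 else 1
        d=np.array([a*s,-b*s,-np.cos(r)]); o=bot.get_obs()
        T=np.eye(4);T[:3,:3]=R.from_quat(o['tool_rot']).as_matrix();T[:3,3]=o['ee_pos']
        M=T@np.array(m['T_tool_cam'])
    else:
        if 'dist' in m: print('dist!')
        d=np.array([a,-b,-1.]); M=np.linalg.inv(np.array(m['world_to_cam']))
    return M[:3,3],M[:3,:3]@d
def atz(cam,u,v,z):
    o,d=ray(cam,u,v); return o+d*(z-o[2])/d[2]
def proj(cam,p):
    m=bot.camera_model(cam); f=200/np.tan(np.radians(m['fovy'])/2)
    if cam=='wrist':
        o=bot.get_obs();T=np.eye(4);T[:3,:3]=R.from_quat(o['tool_rot']).as_matrix();T[:3,3]=o['ee_pos']
        W=np.linalg.inv(T@np.array(m['T_tool_cam']))
    else: W=np.array(m['world_to_cam'])
    c=W@np.append(p,1.)
    x,y,z=c[0],-c[1],-c[2]
    if cam=='wrist':
        r=np.hypot(x,y);t=np.arctan2(r,z);return np.array([m['cx']+f*t*x/r,m['cy']+f*t*y/r])
    return np.array([m['cx']+f*x/z,m['cy']+f*y/z])
E
python3 - <<'E'
from h import *
np.set_printoptions(precision=3,suppress=True)
for c in('top','scene','wrist'):
    shot(c,c+'0.png'); print(c,bot.camera_model(c))
    if c!='wrist':
        for n in ['stand','board','bar_left','bar_right','pawl_knob','sample_125','sample_105','sample_85','sample_65','phone','sticky_notes']:
            print(n,[(np.round(d['rect']).tolist(),round(d['p'],2)) for d in bot.recognise(c,n)][:3])
print(bot.get_obs())
E
```

```text
pics
top {'fovy': 56.45079358451027, 'cx': 320.07494231216157, 'cy': 199.07431963414524, 'world_to_cam': array([[   0.014,   -1.   ,   -0.009,  205.22 ],
       [   0.985,    0.013,    0.172, -519.201],
       [  -0.172,   -0.011,    0.985, -864.936],
       [   0.   ,    0.   ,    0.   ,    1.   ]])}
stand [([334.0, 118.0, 68.0, 106.0], 0.75)]
board [([334.0, 121.0, 66.0, 71.0], 0.9)]
bar_left [([336.0, 116.0, 66.0, 77.0], 0.71), ([359.0, 236.0, 33.0, 62.0], 0.53)]
bar_right [([334.0, 121.0, 68.0, 71.0], 0.67)]
pawl_knob [([388.0, 178.0, 12.0, 29.0], 0.49)]
sample_125 [([241.0, 216.0, 20.0, 27.0], 0.98), ([223.0, 156.0, 50.0, 33.0], 0.93), ([291.0, 205.0, 31.0, 54.0], 0.8)]
sample_105 [([241.0, 216.0, 20.0, 27.0], 0.98), ([223.0, 156.0, 50.0, 33.0], 0.93), ([291.0, 205.0, 31.0, 54.0], 0.8)]
sample_85 [([241.0, 216.0, 20.0, 27.0], 0.98), ([223.0, 156.0, 50.0, 33.0], 0.93), ([291.0, 205.0, 31.0, 54.0], 0.8)]
sample_65 [([241.0, 216.0, 20.0, 27.0], 0.98), ([223.0, 156.0, 50.0, 33.0], 0.93), ([291.0, 205.0, 31.0, 54.0], 0.8)]
phone [([358.0, 237.0, 35.0, 59.0], 0.57)]
sticky_notes [([26
[... 1291 characters left out ...]
322.50101503623773, 'cy': 200.63269737040423, 'T_tool_cam': array([[ 0.   ,  0.964,  0.267, 67.739],
       [ 1.   , -0.   ,  0.001,  0.256],
       [ 0.001,  0.267, -0.964, 29.488],
       [ 0.   ,  0.   ,  0.   ,  1.   ]])}
{'time_s': 1.25, 'joints': array([-1.372,  0.053,  1.613, -0.   ,  1.476, -0.119]), 'joint_velocities': array([ 0.   , -0.   , -0.   ,  0.002,  0.002, -0.   ]), 'effort': array([  0.   , -39.369, -37.045,  -0.   ,   0.001,   0.   ]), 'ee_pos': array([ 195.304, -593.687,  404.702]), 'tool_rot': array([ 0.987,  0.158, -0.   , -0.   ]), 'force': array([ 0.242, -0.655, -0.288]), 'ft_torque': array([ 0.014, -0.058,  0.007]), 'grasp_force': 0.0, 'opening': 0.9995965357016946}
```

View pics/top0.png

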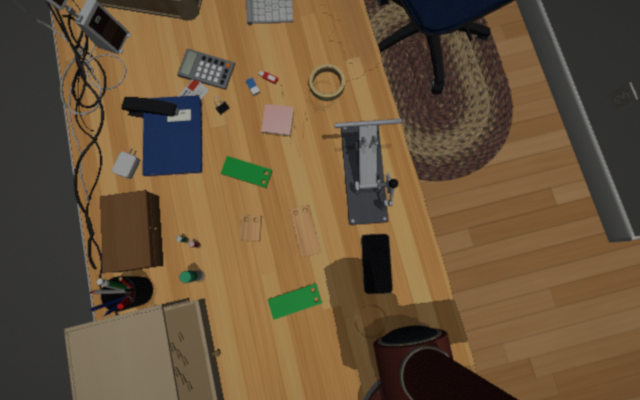

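View pics/scene0.png

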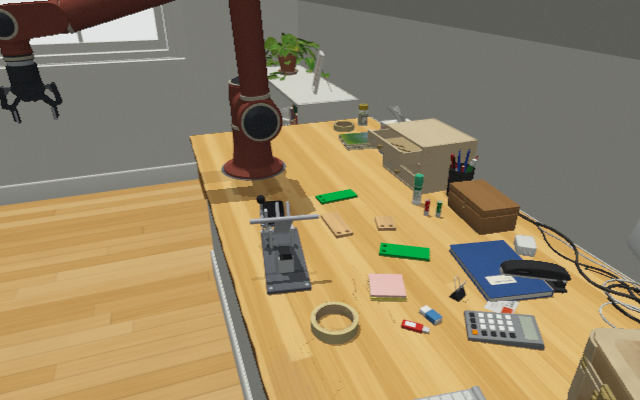

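```bash
python3 - <<'E'
from h import *
np.set_printoptions(precision=1,suppress=True)
im=cv2.imread('pics/top0.png')
c=cv2.resize(im[100:320,220:420],None,fx=3.6,fy=2.7*1,interpolation=cv2.INTER_CUBIC)
cv2.imwrite('pics/crop0.png',cv2.resize(im[105:265,230:410],None,fx=3.7,fy=3.7,interpolation=cv2.INTER_CUBIC))
for p in [(305,231),(252,228)]: print('plate',atz('top',*p,8))
for p in [(350,223),(388,218),(344,125)]: print('base corner',atz('top',*p,10))
print('camtop',ray('top',320,200)[0],ray('scene',320,200)[0])
print('phone',atz('top',376,264,8), 'sticky',atz('top',278,120,15),'green',atz('top',246,172,8),atz('top',295,301,8))
E
```

```text
plate [441.1 249.3   8. ]
plate [446.9 382.9   8. ]
base corner [462.6 136.5  10. ]
base corner [476.5  41.   10. ]
base corner [721.3 152.4  10. ]
camtop [360.  202.3 943. ] [1506.1  113.   628.5]
phone [362.   72.2   8. ] sticky [731.3 326.1  15. ] green [591.6 405.1   8. ] [270.5 270.    8. ]
```

View pics/crop0.png

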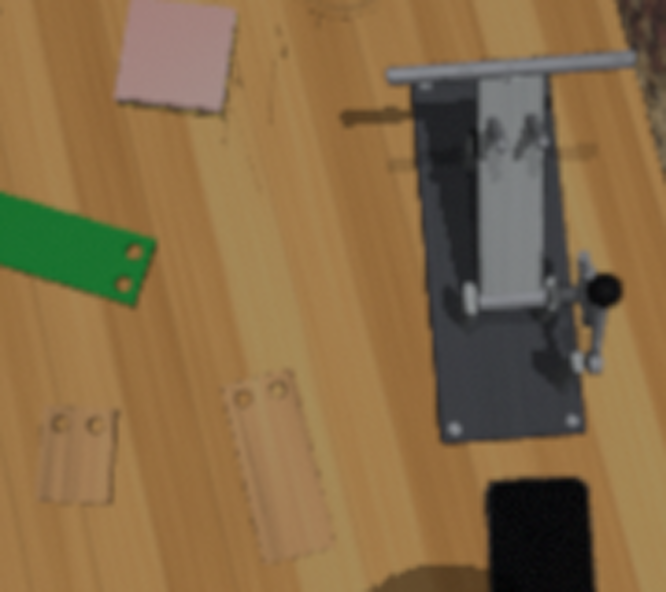

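Call:
send_rows --targets '[[[614,-603,-25,0,0,0.257,0],[614,-603,-25,0,0,0.257,0],[614,-603,-25,0,0,0.257,0],[614,-603,-25,0,0,0.257,0],[614,-603,-25,0,0,0.257,0],[614,-603,-25,0,0,0.257,0],[614,-603,-25,0,0,0.257,0],[614,-603,-25,0,0,0.257,0],[614,-603,-25,0,0,0.257,0],[614,-603,-25,0,0,0.257,0],[614,-603,-25,0,0,0.257,0],[614,-603,-25,0,0,0.257,0]]]'

```text
time_s: 2.45
ee_pos: [470.8, -58.7, 422.6]
tool_rot: [1.0, 0.03, 0.001, 0.0]
force: [0.8, -0.3, -0.5]
opening: -0.004
grasp_force: 0.0
```

```bash
cat >> h.py <<'E'
def pose():
    o=bot.get_obs(); return np.array(o['ee_pos']),R.from_quat(o['tool_rot']),o
def to(p,yaw,lead=0):
    """shift+rotvec in tool axes to bring the point `lead` mm ahead of TCP to p, tool down, tool x at yaw"""
    e,q,o=pose(); g=R.from_matrix([[np.cos(yaw),np.sin(yaw),0],[np.sin(yaw),-np.cos(yaw),0],[0,0,-1]])
    t=np.array(p,float)-g.apply([0,0,lead])
    s=q.inv().apply(t-e); r=(q.inv()*g).as_rotvec()
    print('move',np.round(s,1),np.round(r,3),'| from',np.round(e,1),'t',round(o['time_s'],1),'F',np.round(o['force'],1),'open',round(o['opening'],3),'gf',round(o['grasp_force'],1))
E
python3 -c "
from h import *
to([590,170,430],0.06)"
```

```text
move [ 132.9 -221.    -7.3] [ 0.001 -0.001  0.001] | from [470.8 -58.7 422.6] t 2.5 F [ 0.8 -0.3 -0.5] open -0.004 gf 0.0
```

Call:
send_rows --targets '[[[133,-221,-7,0,0,0,0],[133,-221,-7,0,0,0,0],[133,-221,-7,0,0,0,0],[133,-221,-7,0,0,0,0],[133,-221,-7,0,0,0,0],[133,-221,-7,0,0,0,0],[133,-221,-7,0,0,0,0],[133,-221,-7,0,0,0,0],[133,-221,-7,0,0,0,0]]]'

```text
time_s: 3.35
ee_pos: [589.4, 166.6, 429.3]
tool_rot: [1.0, 0.03, 0.0, 0.0]
force: [-0.0, 1.2, 0.5]
opening: 0.0
grasp_force: 0.0
```

```bash
python3 - <<'E'
from h import *
np.set_printoptions(precision=1,suppress=True)
im=shot('wrist','w1.png'); print(pose()[0],pose()[2]['force'])
cv2.imwrite('pics/w1b.png',cv2.resize(im[:,:,::-1],(800,500),interpolation=cv2.INTER_CUBIC))
for n in ['pawl_knob','sample_125','board']:
    print(n,[(np.round(d['rect']).tolist(),round(d['p'],2)) for d in bot.recognise('wrist',n)][:5])
E
```

```text
[589.4 166.5 429.4] [-0.4 -0.1  0.3]
pawl_knob []
sample_125 [([157.0, 232.0, 33.0, 44.0], 0.82), ([229.0, 224.0, 53.0, 58.0], 0.77), ([115.0, 136.0, 80.0, 56.0], 0.65)]
board [([309.0, 100.0, 175.0, 141.0], 0.65)]
```

View pics/w1b.png

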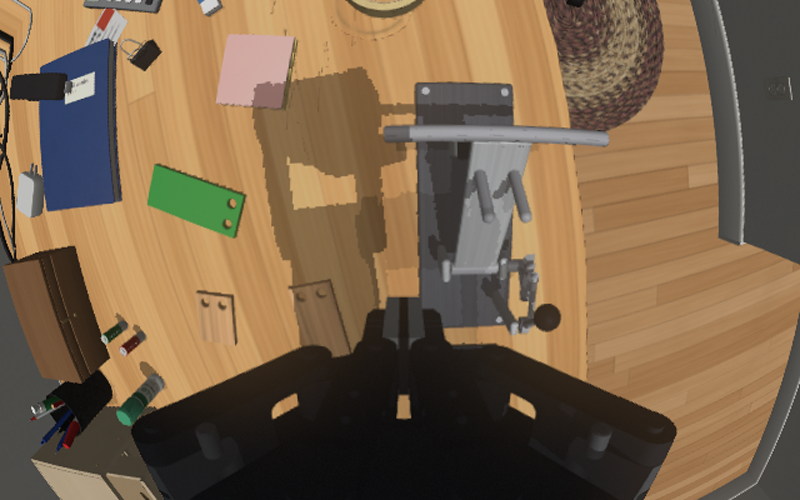

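```bash
cat > fit.py <<'E'
from h import *
from scipy.optimize import least_squares
def model(q):
    X,Y,a,t,w=q
    S=lambda x,y,z: np.array([X+np.cos(a)*x-np.sin(a)*y,Y+np.sin(a)*x+np.cos(a)*y,z])
    B=lambda r,y,h: S(r*np.cos(t)-h*np.sin(t),y,55+r*np.sin(t)+h*np.cos(t))
    k=np.radians(58)+w*np.radians(65)/1.13
    return S,B,S(-50+65*np.cos(k),-45,83+65*np.sin(k))
def fit(obs,q0):
    def f(q):
        S,B,K=model(q); r=[]
        for cam,uv,fn in obs: r+=list(proj(cam,fn(S,B,K))-np.array(uv))
        return r
    s=least_squares(f,q0,loss='soft_l1'); return s.x,np.reshape(s.fun,(-1,2))
E
python3 - <<'E'
from fit import *
np.set_printoptions(precision=2,suppress=True)
w=lambda u,v:(u/1.25,v/1.25); t=lambda u,v:(u/3.7+230,v/3.7+105)
obs=[('wrist',w(416,84),lambda S,B,K:S(178,50,10)),('wrist',w(513,86),lambda S,B,K:S(178,-50,10)),
('wrist',w(385,134),lambda S,B,K:B(157,75,0)),('wrist',w(608,139),lambda S,B,K:B(157,-75,0)),
('wrist',w(489,217),lambda S,B,K:B(125,12,44)),('wrist',w(527,217),lambda S,B,K:B(125,-12,44)),
('wrist',w(546,317),lambda S,B,K:K),('top',t(604,290),lambda S,B,K:K),
('top',t(388,75),lambda S,B,K:B(157,75,0)),('top',t(635,60),lambda S,B,K:B(157,-75,0)),
('top',t(442,440),lambda S,B,K:S(-88,50,10)),('top',t(584,432),lambda S,B,K:S(-88,-50,10))]
q,r=fit(obs,[550,95,.06,.3,0]); print(q);print(r)
S,B,K=model(q); print('knob',K,'bar_left',B(157,52,0),'S0',S(0,0,0))
for nm,c in [('125',[(289,288),(330,279)]),('65',[(197,290),(236,292),(234,344),(199,336)])]:
    print(nm,*[atz('wrist',*w(*p),8) for p in c])
for nm,c in [('125',[(228,387),(294,371),(330,543),(265,560)]),('65',[(48,408),(118,410),(110,502),(40,500)])]:
    P=np.array([atz('top',*t(*p),8) for p in c])[:,:2]; print(nm,P.tolist(),P.mean(0),'len',np.linalg.norm(P[0]-P[3]),np.linalg.norm(P[1]-P[2]),'w',np.linalg.norm(P[0]-P[1]),np.linalg.norm(P[2]-P[3]))
# approach: finger tip x +20 of knob
to(S(20,-45,200),q[2],173); to(S(20,-45,128),q[2],173)
E
```

```text
[549.04  97.13   0.08   0.68  -0.01]
[[ 0.14 -0.8 ]
 [ 0.97 -0.76]
 [ 0.72 -0.17]
 [-2.33  0.01]
 [ 0.32  0.49]
 [-0.79  0.22]
 [ 0.62  0.01]
 [-0.34 -0.1 ]
 [-0.78  0.14]
 [-0.41 -0.51]
 [-0.65  1.23]
 [ 0.69  0.57]]
knob [537.76  51.01 137.85] bar_left [666.48 159.25 153.5 ] S0 [549.04  97.13   0.  ]
125 [498.2  289.19   8.  ] [512.33 242.04   8.  ]
65 [485.04 409.65   8.  ] [487.59 355.61   8.  ] [416.8  366.43   8.  ] [421.27 416.62   8.  ]
125 [[494.98186813521784, 284.39077164306366], [506.6636807219496, 239.34676352178133], [390.01800762213253, 212.919237098303], [378.1153581039542, 256.35343604343126]] [442.44 248.25] len 120.18266661384187 119.60195318544358 w 46.534153188187204 45.035571535815684
65 [[478.86898101626446, 407.28430691388144], [478.1189372964628, 359.24847454873805], [415.41191230344, 362.0926674425934], [416.11050318662205, 409.5833438156414]] [447.13 384.55] len 62.800574122927976 62.77149366307164 w 48.04168769510259 47.49581425338075
move [-23.5 111.7  56.4] [ 0.   -0.   -0.03] | from [589.5 166.9 429.4] t 3.5 F [ 0.2 -0.2  0.9] open 0.001 gf 0.0
move [-23.5 111.7 128.4] [ 0.   -0.   -0.03] | from [589.5 166.9 429.4] t 3.5 F [ 0.2 -0.2  0.9] open 0.001 gf 0.0
```

Call:
send_rows --targets '[[[-23.5,112,50,0,0,-0.02,0],[-23.5,112,50,0,0,-0.02,0],[-23.5,112,50,0,0,-0.02,0],[-23.5,112,128,0,0,-0.02,0],[-23.5,112,128,0,0,-0.02,0],[-23.5,112,128,0,0,-0.02,0],[-38,112,128,0,0,-0.02,0],[-53,112,128,0,0,-0.02,0],[-68,112,128,0,0,-0.02,0],[-80,112,128,0,0,-0.02,0],[-90,112,128,0,0,-0.02,0],[-90,112,128,0,0,-0.02,0]]]'

```text
time_s: 4.75
ee_pos: [506.1, 50.6, 301.9]
tool_rot: [0.999, 0.04, 0.0, 0.0]
force: [-0.5, 1.0, 0.2]
opening: 0.004
grasp_force: 0.2
```

```bash
cat > s.py <<'E'
from fit import *
Q=[549.0,97.1,.08,.68,0]
S,B,K=model(Q); A=Q[2]
E
python3 - <<'E'
from s import *
shot('scene','s2.png');im=cv2.imread('pics/s2.png');cv2.imwrite('pics/s2c.png',cv2.resize(im[150:310,200:400],None,fx=3.5,fy=3.5,interpolation=cv2.INTER_CUBIC))
print('bar',B(157,52,0))
to(S(-45,-45,220),A,173)
to(np.array(B(157,52,0))+[0,0,80],A+np.pi/2,155)
to(np.array(B(157,52,0))+[0,0,80],A-np.pi/2,155)
E
```

```text
bar [666.53290853 158.68958801 153.72050477]
move [  1.1   2.1 -91.1] [ 0.    -0.001  0.001] | from [506.6  50.6 301.9] t 4.8 F [0.1 0.4 1. ] open 0.002 gf 0.2
move [168.3 -94.8 -86.6] [ 1.00e-03 -1.00e-03 -1.57e+00] | from [506.6  50.6 301.9] t 4.8 F [0.1 0.4 1. ] open 0.002 gf 0.2
move [168.3 -94.8 -86.6] [-1.000e-03 -1.000e-03  1.572e+00] | from [506.6  50.6 301.9] t 4.8 F [0.1 0.4 1. ] open 0.002 gf 0.2
```

View pics/s2c.png

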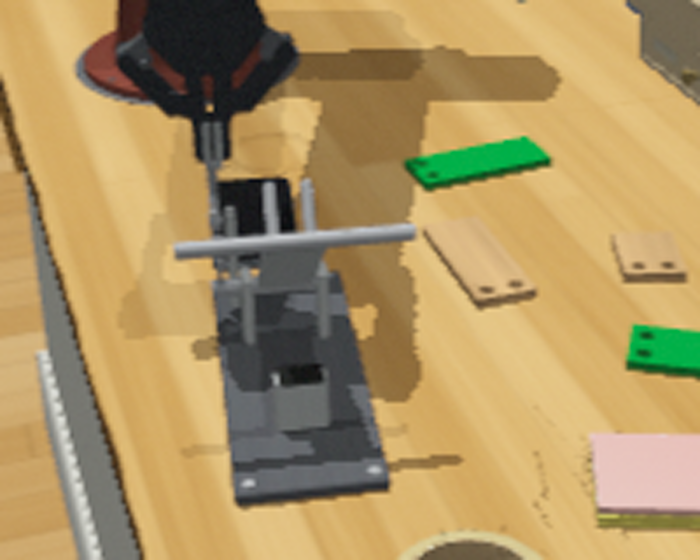

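Call:
send_rows --targets '[[[0,0,-91,0,0,0,0],[0,0,-91,0,0,0,0],[168,-95,-90,0,0,-1.57,0.6],[168,-95,-87,0,0,-1.57,0.6],[168,-95,-87,0,0,-1.57,0.6],[168,-95,-87,0,0,-1.57,0.6],[168,-95,-87,0,0,-1.57,0.6],[168,-95,-87,0,0,-1.57,0.6],[168,-95,-87,0,0,-1.57,0.6],[168,-95,-87,0,0,-1.57,0.6],[168,-95,-87,0,0,-1.57,0.6],[168,-95,-87,0,0,-1.57,0.6]]]'

```text
time_s: 6.0
ee_pos: [667.2, 159.0, 388.0]
tool_rot: [0.701, 0.713, 0.0, 0.0]
force: [-0.3, 0.7, 0.4]
opening: 0.596
grasp_force: 0.0
```

Call:
send_rows --targets '[[[0,0,0,0,0,-0.12,0.6],[0,0,0,0,0,-0.12,0.6]]]'

```text
time_s: 6.2
ee_pos: [667.0, 159.0, 388.0]
tool_rot: [0.66, 0.751, 0.0, 0.0]
force: [0.5, -0.3, -0.8]
opening: 0.6
grasp_force: 0.0
```

```bash
python3 - <<'E'
from s import *
shot('wrist','w3.png')
print(proj('wrist',B(157,52,0)),proj('wrist',B(157,75,0)),proj('wrist',K))
to(B(157,52,0),A+np.pi/2,155)
E
```

```text
[321.53923503 215.82738686] [323.13702266 183.53509528] [169.42996541 300.83527975]
move [-0.2 -0.5 79.3] [ 0.    -0.     0.048] | from [667.  158.9 388. ] t 6.2 F [-1.1  0.9 -0.2] open 0.595 gf 0.0
```

View pics/w3.png

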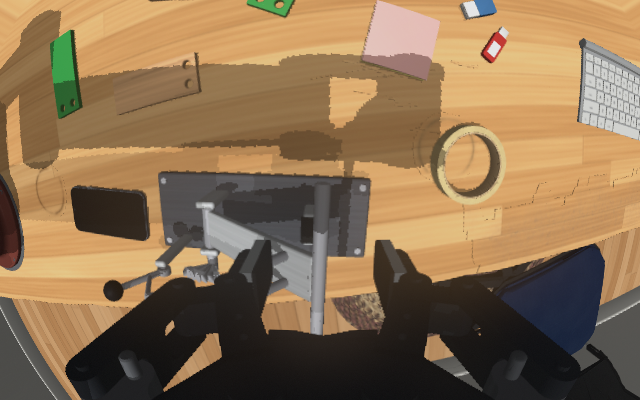

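Call:
send_rows --targets '[[[0,0,40,0,0,0.048,0.6],[0,0,70,0,0,0.048,0.6],[0,-0.5,79,0,0,0.048,0.6],[0,-0.5,79,0,0,0.048,0.6],[0,-0.5,79,0,0,0.048,0],[0,-0.5,79,0,0,0.048,0],[0,-0.5,79,0,0,0.048,0],[0,-0.5,79,0,0,0.048,0],[0,-0.5,79,0,0,0.048,0]]]'

```text
time_s: 7.15
ee_pos: [666.6, 158.9, 310.9]
tool_rot: [0.678, 0.736, 0.001, 0.001]
force: [1.6, 0.7, 3.4]
opening: 0.103
grasp_force: 58.6
```

```bash
python3 - <<'E'
from s import *
to(B(157,52,0),A+np.pi/2,155)
for i in range(1,12):
    t=.68*(1-i/10); print(np.round([0,157*(np.cos(t)-np.cos(.68)),157*(np.sin(.68)-np.sin(t))],1).tolist())
E
```

```text
move [-0.2 -0.1  2.2] [ 0.004 -0.     0.002] | from [666.6 158.9 310.9] t 7.2 F [1.6 0.7 3.4] open 0.103 gf 58.6
[0.0, 6.4, 8.5]
[0.0, 12.3, 17.5]
[0.0, 17.5, 26.8]
[0.0, 22.0, 36.4]
[0.0, 25.9, 46.4]
[0.0, 29.1, 56.5]
[0.0, 31.7, 66.9]
[0.0, 33.5, 77.4]
[0.0, 34.6, 88.1]
[0.0, 34.9, 98.7]
[0.0, 34.6, 109.4]
```

Call:
send_rows --targets '[[[0,6.4,8.5,0,0,0,0],[0,12.3,17.5,0,0,0,0],[0,17.5,27,0,0,0,0],[0,22,36.5,0,0,0,0],[0,26,46.5,0,0,0,0],[0,29,56.5,0,0,0,0],[0,31.7,67,0,0,0,0],[0,33.5,77.5,0,0,0,0],[0,34.6,88,0,0,0,0],[0,35,99,0,0,0,0],[0,35,101,0,0,0,0],[0,35,101,0,0,0,0]]]'

```text
time_s: 8.35
ee_pos: [702.0, 161.9, 208.1]
tool_rot: [0.678, 0.736, 0.001, 0.001]
force: [5.7, 1.4, 3.7]
opening: 0.105
grasp_force: 64.5
```

```bash
python3 - <<'E'
from s import *
Q[3]=0;S,B,K=model(Q)
to(B(157,52,0),A+np.pi/2,155)
E
```

```text
move [-0.4 -0.7 -1.9] [ 0.003 -0.     0.002] | from [702.  161.9 208.1] t 8.3 F [5.7 1.4 3.7] open 0.105 gf 64.5
```

Call:
send_rows --targets '[[[0,0,0,0,0,0,0.6],[0,0,0,0,0,0,0.6],[0,0,0,0,0,0,0.6],[0,0,-40,0,0,0,0.6],[0,0,-85,0,0,0,1],[0,0,-122,0,0,0.15,1],[-52,-82,-122,0,0,1.57,1],[-52,-82,-122,0,0,1.57,1],[-52,-82,-122,0,0,1.57,1],[-52,-82,-122,0,0,1.57,1],[-52,-82,-122,0,0,1.57,1],[-52,-82,-122,0,0,1.57,1]]]'

```text
time_s: 9.55
ee_pos: [622.9, 102.9, 329.2]
tool_rot: [0.956, 0.294, -0.001, -0.0]
force: [0.2, 0.7, 0.2]
opening: 1.002
grasp_force: 0.0
```

Call:
send_rows --targets '[[[0,0,0,0,0,0.6,1],[0,0,0,0,0,0.6,1],[0,0,0,0,0,0.6,1],[0,0,0,0,0,0.6,1],[0,0,0,0,0,0.6,1]]]'

```text
time_s: 10.05
ee_pos: [623.1, 103.0, 329.1]
tool_rot: [1.0, 0.001, -0.001, 0.0]
force: [-0.1, 0.0, -0.6]
opening: 1.001
grasp_force: 0.0
```

```bash
python3 - <<'E'
from s import *
Q[3]=0;S,B,K=model(Q)
shot('wrist','w4.png');
print(proj('wrist',B(125,12,46)),proj('wrist',B(125,-12,46)),proj('wrist',B(125,12,4)),proj('wrist',B(125,-12,4)))
to([442,249,330],0.23)
E
```

```text
[297.89116427 144.65979343] [335.20584899 141.83145535] [302.16027726 139.72260007] [333.04750503 137.38908056]
move [-180.3 -147.    -0.4] [-0.     0.002 -0.224] | from [623.1 103.1 329.3] t 10.1 F [ 0.2 -0.4  0.8] open 0.999 gf 0.0
```

View pics/w4.png

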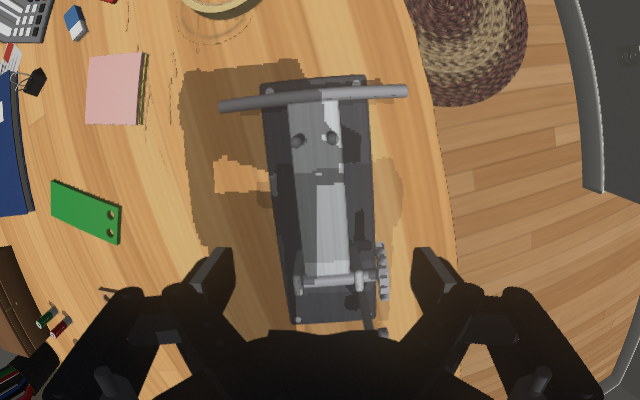

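Call:
send_rows --targets '[[[-180,-147,0,0,0,-0.225,1],[-180,-147,0,0,0,-0.225,1],[-180,-147,0,0,0,-0.225,1],[-180,-147,0,0,0,-0.225,1],[-180,-147,0,0,0,-0.225,1],[-180,-147,0,0,0,-0.225,1],[-180,-147,0,0,0,-0.225,1]]]'

```text
time_s: 10.8
ee_pos: [442.7, 249.9, 330.1]
tool_rot: [0.993, 0.115, 0.0, 0.0]
force: [1.2, -0.6, 0.4]
opening: 1.002
grasp_force: 0.0
```

```bash
python3 - <<'E'
from s import *
shot('wrist','w5.png')
a=cv2.imread('pics/w4.png')[115:165,280:355]; b=cv2.imread('pics/w5.png')
print(pose()[0],pose()[1].as_quat())
print([ (np.round(d['rect']).tolist(),round(d['p'],2)) for d in bot.recognise('wrist','sample_125')])
print([proj('wrist',[442+np.cos(.23)*x-np.sin(.23)*y,249+np.sin(.23)*x+np.cos(.23)*y,8]).round(0).tolist() for x,y in [(62,25),(62,-25),(-62,-25),(-62,25)]])
A1=cv2.resize(a,(600,400),interpolation=cv2.INTER_CUBIC)
B1=cv2.resize(b[60:300,170:470],(800,640),interpolation=cv2.INTER_CUBIC) 
cv2.imwrite('pics/pin.png',A1)
b2=cv2.resize(b[110:240,230:430],(520,338),interpolation=cv2.INTER_CUBIC)
C=np.zeros((600,600,3),np.uint8); C[:250,:375]=cv2.resize(a,(375,250),interpolation=cv2.INTER_CUBIC); C[260:598,:520]=b2
cv2.imwrite('pics/comp.png',C)
E
```

```text
[443.30349707 249.45255114 330.19299661] [9.93423650e-01 1.14496118e-01 2.33649884e-04 1.89436341e-04]
[([294.0, 120.0, 57.0, 125.0], 0.89), ([222.0, 298.0, 102.0, 42.0], 0.87), ([146.0, 0.0, 122.0, 57.0], 0.86), ([168.0, 115.0, 50.0, 72.0], 0.57)]
[[295.0, 125.0], [349.0, 125.0], [346.0, 248.0], [298.0, 248.0]]
```

View pics/comp.png

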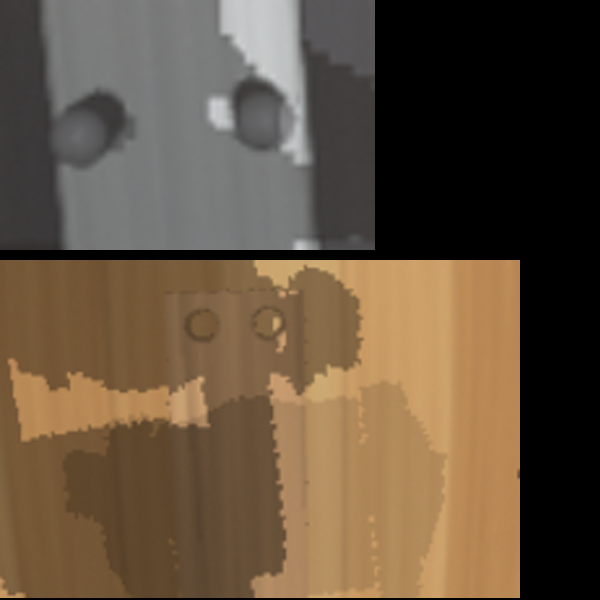

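```bash
cat >> h.py <<'E'
def ray_at(tool,u,v,z):   # wrist ray with a given (pos,quat) pose
    m=bot.camera_model('wrist'); f=200/np.tan(np.radians(m['fovy'])/2)
    a=(u-m['cx'])/f; b=(v-m['cy'])/f; r=np.hypot(a,b); s=np.sin(r)/r
    T=np.eye(4);T[:3,:3]=R.from_quat(tool[1]).as_matrix();T[:3,3]=tool[0]
    M=T@np.array(m['T_tool_cam']); o=M[:3,3]; d=M[:3,:3]@np.array([a*s,-b*s,-np.cos(r)])
    return o+d*(z-o[2])/d[2]
E
python3 - <<'E'
from s import *
np.set_printoptions(precision=1,suppress=True)
Q[3]=0;S,B,K=model(Q)
vp=([623.1,103.1,329.2],[1,.001,-.001,0])
p1,p2=ray_at(vp,295.8,142.2,97.),ray_at(vp,332.6,138.2,97.)
print('pins',p1,p2,'mid',(p1+p2)/2,'yaw',np.arctan2(-(p1-p2)[0],(p1-p2)[1]),'model',B(125,0,42))
h1,h2=atz('wrist',307.7,135,8),atz('wrist',333.5,134.2,8)
d=h1-h2; yaw=np.arctan2(-d[0],d[1]); m=(h1+h2)/2
e=[atz('wrist',294.6,121.9,8),atz('wrist',345.8,121.9,8)]
print('holes',m,'yaw',yaw,np.linalg.norm(d),'edge',e,'mid',(e[0]+e[1])/2)
c=m-50.5*np.array([np.cos(yaw),np.sin(yaw),0]); print('centre',c)
c=m-50.5*np.array([np.cos(.23),np.sin(.23),0]); print('centre',c)
to([c[0],c[1],172],.23)
E
```

```text
pins [673.8 120.6  97. ] [676.5  96.5  97. ] mid [675.1 108.6  97. ] yaw 0.10805313988226799 model [673.6 107.1  97. ]
holes [493.1 262.4   8. ] yaw 0.2589191484576485 24.265111875078674 edge [array([499.4, 288.8,   8. ]), array([510.3, 242.1,   8. ])] mid [504.8 265.5   8. ]
centre [444.3 249.4   8. ]
centre [443.9 250.8   8. ]
move [  0.6  -1.6 158.2] [ 0. -0. -0.] | from [443.7 249.2 330.2] t 10.9 F [0.1 0.3 0.1] open 0.999 gf 0.0
```

Call:
send_rows --targets '[[[0.6,-1.5,50,0,0,-0.005,0.8],[0.6,-1.5,100,0,0,-0.005,0.75],[0.6,-1.5,140,0,0,-0.005,0.75],[0.6,-1.5,160,0,0,-0.005,0.75],[0.6,-1.5,160,0,0,-0.005,0.75],[0.6,-1.5,160,0,0,-0.005,0.75],[0.6,-1.5,160,0,0,-0.005,0],[0.6,-1.5,160,0,0,-0.005,0],[0.6,-1.5,160,0,0,-0.005,0],[0.6,-1.5,160,0,0,-0.005,0],[0.6,-1.5,160,0,0,-0.005,0]]]'

```text
time_s: 12.0
ee_pos: [444.0, 251.2, 170.9]
tool_rot: [0.993, 0.116, 0.001, 0.0]
force: [2.9, -1.3, 4.6]
opening: 0.562
grasp_force: 64.3
```

```bash
python3 - <<'E'
from s import *
to([624.7,103.8,300],.085)
E
```

```text
move [ 142.1  185.1 -128.7] [ 0.    -0.002  0.148] | from [444.  251.2 170.9] t 12.0 F [ 2.9 -1.3  4.6] open 0.562 gf 64.3
```

Call:
send_rows --targets '[[[0,0,-30,0,0,0,0],[0,0,-70,0,0,0,0],[0,0,-115,0,0,0,0],[20,26,-129,0,0,0.03,0],[50,65,-129,0,0,0.07,0],[80,104,-129,0,0,0.11,0],[110,143,-129,0,0,0.148,0],[130,169,-129,0,0,0.148,0],[142,185,-129,0,0,0.148,0],[142,185,-129,0,0,0.148,0],[142,185,-129,0,0,0.148,0]]]'

```text
time_s: 13.1
ee_pos: [623.5, 104.1, 297.8]
tool_rot: [0.999, 0.042, -0.001, -0.0]
force: [-0.6, -0.3, -1.0]
opening: 0.561
grasp_force: 62.4
```

```bash
python3 - <<'E'
from s import *
to([624.7,103.8,300],.085)
im=shot('wrist','w6.png')[:,:,::-1]
c=im[40:290,170:470]
cv2.imwrite('pics/w6c.png',cv2.resize(c,(720,600),interpolation=cv2.INTER_CUBIC))
g=lambda x,y,z: proj('wrist',pose()[0]+pose()[1].apply([x,y,z])).round(1)
print('holes pred top',g(50.5,-12,162),g(50.5,12,162),'bot',g(50.5,-12,170),g(50.5,12,170))
E
```

```text
move [ 1.1  0.4 -2.2] [-0.001  0.003 -0.001] | from [623.5 104.1 297.8] t 13.1 F [-0.6 -0.3 -1. ] open 0.561 gf 62.4
holes pred top [294.4 157.1] [350.  157.1] bot [296.  154.9] [348.5 154.9]
```

View pics/w6c.png

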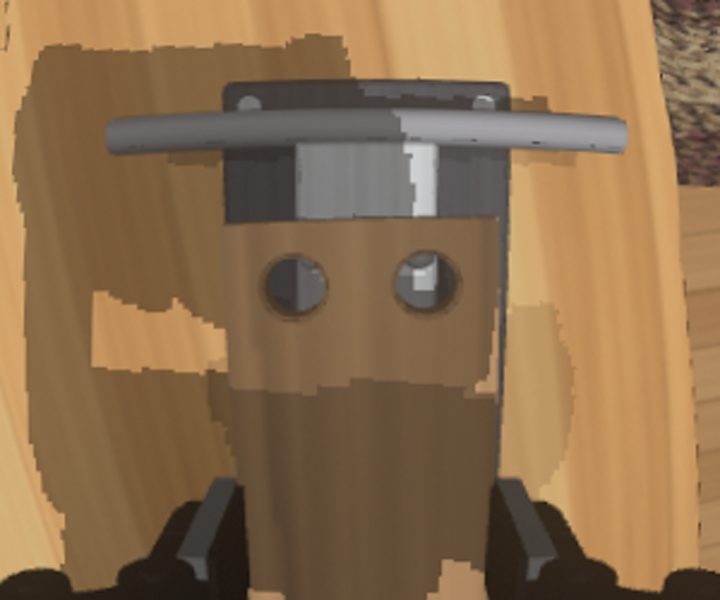

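```bash
python3 - <<'E'
from s import *
np.set_printoptions(precision=1,suppress=True)
e,q,o=pose(); z=e[2]-162
h1,h2=atz('wrist',292.9,159.2,z),atz('wrist',347.9,157.9,z); m=(h1+h2)/2
print('holes',m,np.linalg.norm(h1-h2),'tool frame',q.inv().apply(m-e))
P=np.array([[673.8,120.6,97],[676.5,96.5,97]])
print('pin px now',[proj('wrist',p) for p in P],[proj('wrist',p-[0,0,38]) for p in P])
dw=P.mean(0)-m; dw[2]=0; print('shift tool',q.inv().apply(dw))
E
```

```text
holes [672.5 109.7 136. ] 23.722061057062003 tool frame [ 49.9  -0.8 161.9]
pin px now [array([301.5, 144.9]), array([345.3, 143.8])] [array([305.3, 139.7]), array([341.3, 138.8])]
shift tool [ 2.6  1.3 -0. ]
```

Call:
send_rows --targets '[[[2.6,1.3,0,0,0,0,0],[2.6,1.3,8,0,0,0,0],[2.6,1.3,16,0,0,0,0],[2.6,1.3,22,0,0,0,0],[2.6,1.3,24,0,0,0,0],[2.6,1.3,26,0,0,0,0],[2.6,1.3,28,0,0,0,0],[2.6,1.3,30,0,0,0,0],[2.6,1.3,30,0,0,0,0]]]'

```text
time_s: 14.05
ee_pos: [626.8, 102.9, 269.0]
tool_rot: [0.999, 0.042, -0.0, -0.0]
force: [0.5, 1.0, -1.2]
opening: 0.562
grasp_force: 62.4
```

Call:
send_rows --targets '[[[0,0,2,0,0,0,0],[0,0,4,0,0,0,0],[0,0,6,0,0,0,0],[0,0,8,0,0,0,0],[0,0,10,0,0,0,0],[0,0,10,0,0,0,0]]]'

```text
time_s: 14.65
ee_pos: [626.7, 102.9, 258.6]
tool_rot: [0.999, 0.042, -0.0, -0.0]
force: [0.2, -0.9, -0.8]
opening: 0.562
grasp_force: 62.4
```

```bash
python3 - <<'E'
from s import *
to([624.7,103.8,300],.085)
im=shot('wrist','w7.png')[:,:,::-1]
cv2.imwrite('pics/w7c.png',cv2.resize(im[120:200,260:380],(720,480),interpolation=cv2.INTER_CUBIC))
E
```

```text
move [ -1.9  -1.1 -41.4] [-0.     0.001 -0.   ] | from [626.7 102.9 258.6] t 14.7 F [ 0.2 -0.9 -0.8] open 0.562 gf 62.4
```

View pics/w7c.png

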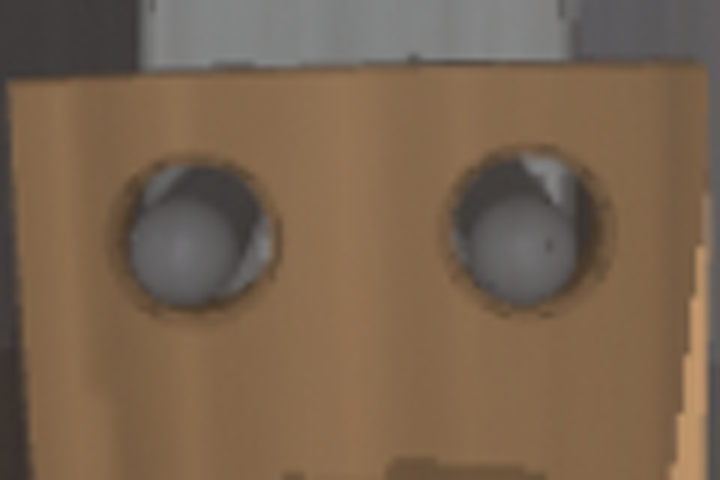

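Call:
send_rows --targets '[[[-1,-0.6,0,0,0,0,0],[-1,-0.6,5,0,0,0,0],[-1,-0.6,10,0,0,0,0],[-1,-0.6,15,0,0,0,0],[-1,-0.6,20,0,0,0,0],[-1,-0.6,24,0,0,0,0],[-1,-0.6,26,0,0,0,0],[-1,-0.6,28,0,0,0,0],[-1,-0.6,29,0,0,0,0],[-1,-0.6,30,0,0,0,0],[-1,-0.6,30,0,0,0,0]]]'

```text
time_s: 15.8
ee_pos: [626.0, 103.4, 229.8]
tool_rot: [0.999, 0.042, 0.0, 0.0]
force: [-2.6, 0.7, 3.6]
opening: 0.56
grasp_force: 62.7
```

Call:
send_rows --targets '[[[0,0,1.5,0,0,0,0],[0,0,1.5,0,0,0,0],[0,0,1,0,0,0,1],[0,0,0,0,0,0,1],[0,0,0,0,0,0,1],[0,0,0,0,0,0,1],[0,0,-50,0,0,0,1],[0,0,-100,0,0,0,1],[0,0,-100,0,0,0,1]]]'

```text
time_s: 16.7
ee_pos: [628.3, 103.6, 338.7]
tool_rot: [0.999, 0.042, 0.008, -0.0]
force: [1.0, 0.3, 0.3]
opening: 1.002
grasp_force: 0.0
```

```bash
python3 - <<'E'
from s import *
shot('wrist','w8.png')
to([447,384.5,330],-.04)
E
```

```text
move [-155.9 -295.3    3.2] [-0.    -0.01   0.125] | from [627.3 103.5 334.9] t 16.8 F [-1.1  0.   0.1] open 1.0 gf 0.0
```

Call:
send_rows --targets '[[[-156,-295,0,0,0,0.125,1],[-156,-295,0,0,0,0.125,1],[-156,-295,0,0,0,0.125,1],[-156,-295,0,0,0,0.125,1],[-156,-295,0,0,0,0.125,1],[-156,-295,0,0,0,0.125,1],[-156,-295,0,0,0,0.125,1],[-156,-295,0,0,0,0.125,1],[-156,-295,0,0,0,0.125,1]]]'

```text
time_s: 17.65
ee_pos: [444.8, 384.3, 327.7]
tool_rot: [1.0, -0.019, -0.001, 0.001]
force: [0.5, -0.4, -0.7]
opening: 1.002
grasp_force: 0.0
```

```bash
python3 - <<'E'
from s import *
b=shot('wrist','w9.png')[:,:,::-1]; a=cv2.imread('pics/w8.png')
print(pose()[0],pose()[1].as_quat())
print([ (np.round(d['rect']).tolist(),round(d['p'],2)) for d in bot.recognise('wrist','sample_65')])
C=np.zeros((600,800,3),np.uint8); C[:340,:]=cv2.resize(b[110:280,200:600],(800,340),interpolation=cv2.INTER_CUBIC); C[345:600,:450]=cv2.resize(a[60:230,170:470],(450,255),interpolation=cv2.INTER_CUBIC)
cv2.imwrite('pics/comp2.png',C)
E
```

```text
[445.36679851 383.72024536 327.97753065] [ 9.99798907e-01 -2.00326759e-02 -5.66172350e-04  7.19421006e-04]
[([570.0, 0.0, 49.0, 80.0], 0.83), ([292.0, 147.0, 56.0, 66.0], 0.81), ([366.0, 306.0, 60.0, 35.0], 0.58), ([223.0, 1.0, 141.0, 75.0], 0.56)]
```

View pics/comp2.png

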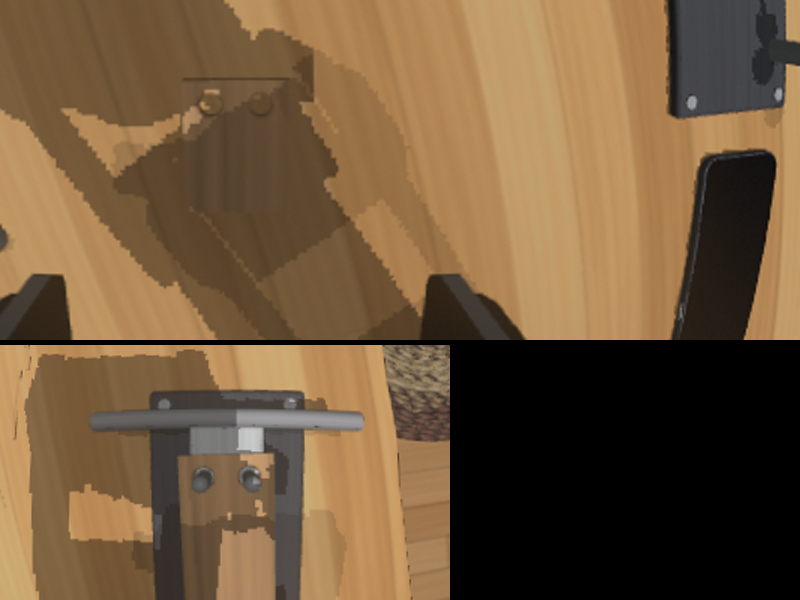

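```bash
python3 - <<'E'
from s import *
np.set_printoptions(precision=1,suppress=True)
h=[atz('wrist',u,v,8) for u,v in [(305.5,162),(331,162)]]; m=(h[0]+h[1])/2
c=[atz('wrist',u,v,8) for u,v in [(291,149.5),(344,149.5),(345,216),(295,216)]]
print('holes',m,'corners',*c,'mean',np.mean(c,0))
cc=m-20.5*np.array([np.cos(.05),-np.sin(.05),0]); print(cc)
to([cc[0],cc[1],170],-.05)
E
```

```text
holes [470.8 386.    8. ] corners [483.9 411.1   8. ] [481.7 361.2   8. ] [416.  361.9   8. ] [418.  411.4   8. ] mean [449.9 386.4   8. ]
[450.3 387.    8. ]
move [  4.5  -4.  158.2] [0. 0. 0.] | from [445.8 383.3 328.2] t 17.8 F [0.1 0.2 0. ] open 0.999 gf 0.0
```

Call:
send_rows --targets '[[[4.3,-3.6,50,0,0,0,0.8],[4.3,-3.6,100,0,0,0,0.75],[4.3,-3.6,140,0,0,0,0.75],[4.3,-3.6,158,0,0,0,0.75],[4.3,-3.6,158,0,0,0,0.75],[4.3,-3.6,158,0,0,0,0.75],[4.3,-3.6,158,0,0,0,0],[4.3,-3.6,158,0,0,0,0],[4.3,-3.6,158,0,0,0,0],[4.3,-3.6,158,0,0,0,0],[4.3,-3.6,158,0,0,0,0]]]'

```text
time_s: 18.85
ee_pos: [450.1, 387.5, 171.6]
tool_rot: [1.0, -0.02, 0.001, -0.0]
force: [1.5, -2.1, 3.8]
opening: 0.563
grasp_force: 62.1
```

```bash
python3 - <<'E'
from s import *
# 125 final TCP (626,103.4) had holes ~50 ahead -> 65's centre sits 30 further
p=np.array([626,103.4])+30*np.array([np.cos(.084),np.sin(.084)]); print(p)
to([p[0],p[1],300],.084)
E
```

```text
[655.89422222 105.91703753]
move [ 217.   273.1 -128.2] [ 0.    -0.001 -0.124] | from [450.1 387.5 171.6] t 18.9 F [ 1.5 -2.1  3.8] open 0.563 gf 62.1
```

Call:
send_rows --targets '[[[0,0,-40,0,0,0,0],[0,0,-85,0,0,0,0],[0,0,-128,0,0,0,0],[25,31,-128,0,0,-0.02,0],[55,69,-128,0,0,-0.05,0],[85,107,-128,0,0,-0.08,0],[115,145,-128,0,0,-0.11,0],[145,183,-128,0,0,-0.124,0],[175,221,-128,0,0,-0.124,0],[200,252,-128,0,0,-0.124,0],[217,273,-128,0,0,-0.124,0],[217,273,-128,0,0,-0.124,0]]]'

```text
time_s: 20.05
ee_pos: [656.9, 103.2, 298.3]
tool_rot: [0.999, 0.04, -0.0, 0.0]
force: [0.4, 0.4, -0.9]
opening: 0.56
grasp_force: 62.2
```

Call:
send_rows --targets '[[[0,0,5,0,0,0,0],[0,0,10,0,0,0,0],[0,0,10,0,0,0,0],[0,0,10,0,0,0,0]]]'

```text
time_s: 20.45
ee_pos: [655.0, 107.1, 288.5]
tool_rot: [0.999, 0.043, -0.001, -0.0]
force: [-0.7, -0.8, -0.8]
opening: 0.563
grasp_force: 62.2
```

```bash
python3 - <<'E'
from s import *
to([655.9,105.9,290],.084)
im=shot('wrist','w10.png')[:,:,::-1]
cv2.imwrite('pics/w10c.png',cv2.resize(im[150:250,245:395],(720,480),interpolation=cv2.INTER_CUBIC))
g=lambda x,y,z: proj('wrist',pose()[0]+pose()[1].apply([x,y,z])).round(1)
print('holes pred top',g(20.5,-12,162),g(20.5,12,162))
P=np.array([[673.8,120.6,97],[676.5,96.5,97]])
print('pins',[proj('wrist',p).round(1) for p in P])
E
```

```text
move [ 0.8  1.3 -1.5] [-0.     0.001  0.001] | from [655.  107.1 288.5] t 20.4 F [-0.7 -0.8 -0.8] open 0.563 gf 62.2
holes pred top [295.8 222.9] [348.6 223. ]
pins [array([300.4, 205.9]), array([344.7, 204.8])]
```

View pics/w10c.png

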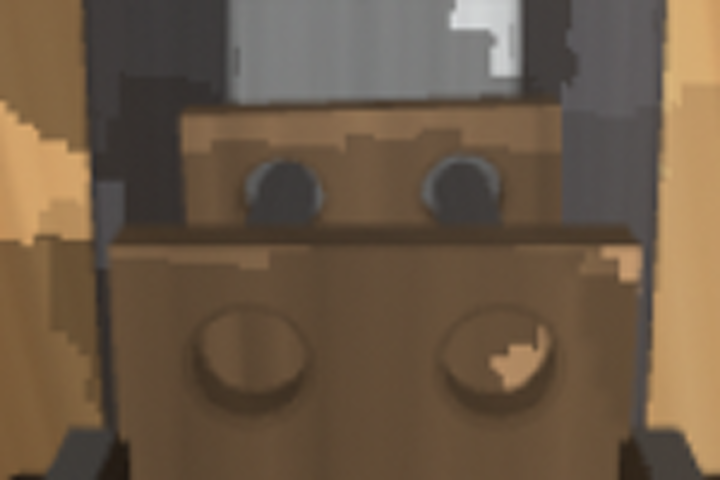

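Call:
send_rows --targets '[[[0.8,0.1,5,0,0,0,0],[0.8,0.1,10,0,0,0,0],[0.8,0.1,14,0,0,0,0],[0.8,0.1,16,0,0,0,0],[0.8,0.1,18,0,0,0,0],[0.8,0.1,20,0,0,0,0],[0.8,0.1,22,0,0,0,0],[0.8,0.1,24,0,0,0,0],[0.8,0.1,26,0,0,0,0],[0.8,0.1,26,0,0,0,0]]]'

```text
time_s: 21.5
ee_pos: [656.3, 106.0, 262.7]
tool_rot: [0.999, 0.042, -0.0, -0.0]
force: [0.2, 0.6, -0.8]
opening: 0.563
grasp_force: 62.2
```

```bash
python3 - <<'E'
from s import *
to([655.9,105.9,290],.084)
im=shot('wrist','w11.png')[:,:,::-1]
cv2.imwrite('pics/w11c.png',cv2.resize(im[180:260,260:380],(720,480),interpolation=cv2.INTER_CUBIC))
E
```

```text
move [ -0.5   0.1 -27.3] [-0.     0.001 -0.   ] | from [656.3 106.  262.7] t 21.5 F [ 0.2  0.6 -0.8] open 0.563 gf 62.2
```

View pics/w11c.png

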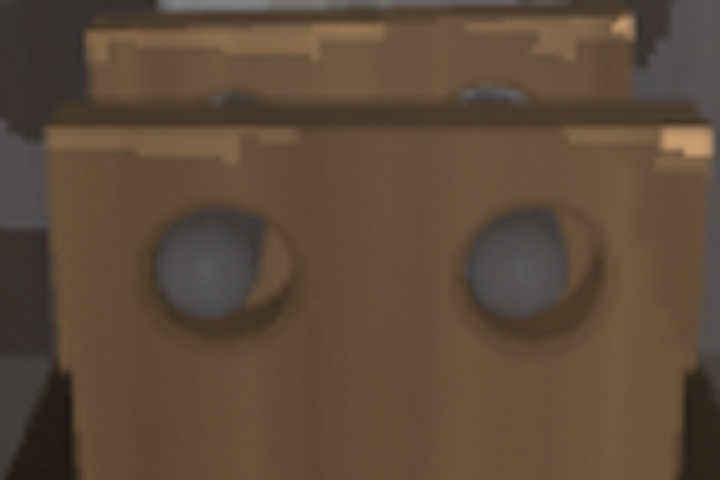

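Call:
send_rows --targets '[[[0,-1.2,0,0,0,0,0],[0,-1.2,4,0,0,0,0],[0,-1.2,9,0,0,0,0],[0,-1.2,14,0,0,0,0],[0,-1.2,18,0,0,0,0],[0,-1.2,20,0,0,0,0],[0,-1.2,22,0,0,0,0],[0,-1.2,24,0,0,0,0],[0,-1.2,25,0,0,0,0],[0,-1.2,26,0,0,0,0],[0,-1.2,26,0,0,0,0]]]'

```text
time_s: 22.65
ee_pos: [656.6, 107.3, 238.5]
tool_rot: [0.999, 0.042, 0.0, 0.0]
force: [-2.6, -0.4, 5.7]
opening: 0.563
grasp_force: 62.8
```

Call:
send_rows --targets '[[[0,0,1.5,0,0,0,0],[0,0,1,0,0,0,1],[0,0,0,0,0,0,1],[0,0,0,0,0,0,1],[0,0,0,0,0,0,1],[0,0,-50,0,0,0,1],[0,0,-100,0,0,0,1],[0,0,-150,0,0,0,0],[0,0,-150,0,0,0,0]]]'

```text
time_s: 23.55
ee_pos: [658.1, 107.3, 398.0]
tool_rot: [0.999, 0.042, 0.008, -0.0]
force: [0.4, -0.5, 1.0]
opening: 0.694
grasp_force: 0.0
```

```bash
python3 - <<'E'
from s import *
shot('wrist','w12.png')
to(S(-122,-45,215),A,173);to(S(-122,-45,128),A,173);to(S(-30,-45,128),A,173)
E
```

```text
move [-231.1   45.6    3.1] [ 0.    -0.011  0.004] | from [657.4 107.3 393.5] t 23.6 F [-0.5 -0.8 -0.3] open 0.602 gf 0.0
move [-232.    45.6   90.1] [ 0.    -0.011  0.004] | from [657.4 107.3 393.5] t 23.6 F [-0.5 -0.8 -0.3] open 0.602 gf 0.0
move [-140.    45.9   91.1] [ 0.    -0.011  0.004] | from [657.4 107.3 393.5] t 23.6 F [-0.5 -0.8 -0.3] open 0.602 gf 0.0
```

Call:
send_rows --targets '[[[-232,45.6,0,0,0,0,0],[-232,45.6,0,0,0,0,0],[-232,45.6,0,0,0,0,0],[-232,45.6,0,0,0,0,0],[-232,45.6,0,0,0,0,0],[-232,45.6,0,0,0,0,0],[-232,45.6,45,0,0,0,0],[-232,45.6,88,0,0,0,0],[-232,45.6,90,0,0,0,0],[-220,45.6,90,0,0,0,0],[-205,45.6,90,0,0,0,0],[-190,45.6,90,0,0,0,0]]]'

```text
time_s: 24.8
ee_pos: [472.3, 46.1, 298.4]
tool_rot: [0.999, 0.042, 0.0, 0.0]
force: [-0.1, -0.4, 0.5]
opening: -0.003
grasp_force: 0.1
```

Call:
send_rows --targets '[[[15,0,0,0,0,0,0],[25,0,0,0,0,0,0],[32,0,0,0,0,0,0],[32,0,0,0,0,0,0],[10,0,0,0,0,0,0],[10,0,-50,0,0,0,0],[10,0,-90,0,0,0,0],[10,0,-90,0,0,0,0]]]'

```text
time_s: 25.6
ee_pos: [481.6, 46.7, 394.3]
tool_rot: [0.999, 0.042, 0.006, 0.001]
force: [0.1, -0.4, 0.4]
opening: 0.003
grasp_force: 0.0
```

```bash
python3 - <<'E'
from s import *
Q[3]=0;S,B,K=model(Q)
to(np.array(B(157,52,0))+[0,0,110],A+np.pi/2,155)
E
```

```text
move [227.7 -96.1  76.8] [ 0.01  -0.008 -1.567] | from [481.6  46.7 394.3] t 25.6 F [ 0.1 -0.4  0.4] open 0.003 gf 0.0
```

Call:
send_rows --targets '[[[228,-96,20,0,0,-1.57,0.6],[228,-96,20,0,0,-1.57,0.6],[228,-96,20,0,0,-1.57,0.6],[228,-96,20,0,0,-1.57,0.6],[228,-96,20,0,0,-1.57,0.6],[228,-96,76,0,0,-1.57,0.6],[228,-96,76,0,0,-1.57,0.6],[228,-96,76,0,0,-1.57,0.6],[228,-96,76,0,0,-1.57,0.6],[228,-96,76,0,0,-1.57,0.6],[228,-96,76,0,0,-1.57,0.6],[228,-96,76,0,0,-1.57,0.6]]]'

```text
time_s: 26.8
ee_pos: [699.6, 161.4, 310.5]
tool_rot: [0.677, 0.736, -0.0, -0.0]
force: [-1.5, 0.2, -0.5]
opening: 0.6
grasp_force: 0.0
```

```bash
python3 - <<'E'
from s import *
Q[3]=0;S,B,K=model(Q)
to(B(157,52,0),A+np.pi/2,155)
im=shot('wrist','w13.png')[:,:,::-1]
m=model(Q[:4]+[1.13])[2]
print('bar',proj('wrist',B(157,52,0)),proj('wrist',B(157,75,0)),'knob on',proj('wrist',K),'off',proj('wrist',m))
C=np.zeros((510,640,3),np.uint8); C[:400]=im; C[400:]=cv2.resize(cv2.imread('pics/w12.png')[110:250,245:395],(118,110)).repeat(1,0)[:,:1].repeat(640,1)*0
t=cv2.imread('pics/w12.png')[60:290,190:450]; t=cv2.resize(t,None,fx=.5*1.6,fy=.5*1.6)
C=np.zeros((400+t.shape[0],640,3),np.uint8);C[:400]=im;C[400:,:t.shape[1]]=t
cv2.imwrite('pics/comp3.png',C)
E
```

```text
move [-1.000e-01  1.800e+00  1.005e+02] [-0.001  0.     0.003] | from [699.6 161.4 310.5] t 26.8 F [-1.5  0.2 -0.5] open 0.6 gf 0.0
bar [324.80125688 206.90434746] [324.91229077 177.24630718] knob on [105.80029587 352.77573534] off [ 52.12301303 335.08883439]
```

View pics/comp3.png

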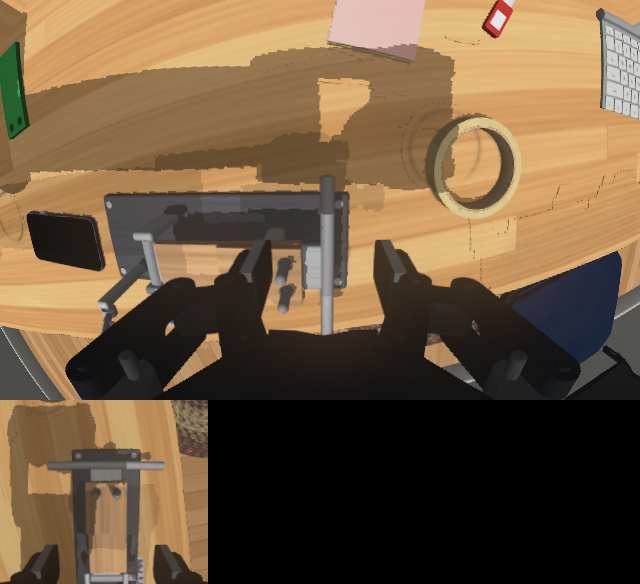

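Call:
send_rows --targets '[[[0,1.5,45,0,0,0,0.6],[0,1.5,85,0,0,0,0.6],[0,1.5,98,0,0,0,0.6],[0,1.5,98,0,0,0,0.6],[0,1.5,98,0,0,0,0],[0,1.5,98,0,0,0,0],[0,1.5,98,0,0,0,0],[0,1.5,98,0,0,0,0],[0,1.5,98,0,0,0,0]]]'

```text
time_s: 27.75
ee_pos: [702.2, 161.8, 216.4]
tool_rot: [0.677, 0.736, 0.001, 0.001]
force: [-2.9, -0.5, 4.9]
opening: 0.099
grasp_force: 58.6
```

```bash
python3 - <<'E'
import numpy as np
for t in list(np.arange(.1,1.11,.1)):print(round(t,2),np.round([157*(np.cos(t)-1),-157*np.sin(t)],1))
for t in (1.07,1.09,1.047,1.04):print(round(t,3),np.round([157*(np.cos(t)-1),-157*np.sin(t)],1))
E
```

```text
0.1 [ -0.8 -15.7]
0.2 [ -3.1 -31.2]
0.3 [ -7.  -46.4]
0.4 [-12.4 -61.1]
0.5 [-19.2 -75.3]
0.6 [-27.4 -88.6]
0.7 [ -36.9 -101.1]
0.8 [ -47.6 -112.6]
0.9 [ -59.4 -123. ]
1.0 [ -72.2 -132.1]
1.1 [ -85.8 -139.9]
1.07 [ -81.6 -137.7]
1.09 [ -84.4 -139.2]
1.047 [ -78.5 -136. ]
1.04 [ -77.5 -135.4]
```

Call:
send_rows --targets '[[[0,0,-8,0,0,0,0],[0,-0.8,-15.7,0,0,0,0],[0,-1.8,-23.5,0,0,0,0],[0,-3.1,-31.2,0,0,0,0],[0,-7,-46.4,0,0,0,0],[0,-12.4,-61.1,0,0,0,0],[0,-19.2,-75.3,0,0,0,0],[0,-27.4,-88.6,0,0,0,0],[0,-36.9,-101.1,0,0,0,0],[0,-47.6,-112.6,0,0,0,0],[0,-47.6,-112.6,0,0,0,0]]]'

```text
time_s: 28.85
ee_pos: [655.1, 157.7, 331.3]
tool_rot: [0.677, 0.736, 0.004, 0.004]
force: [6.9, 0.4, 5.0]
opening: 0.097
grasp_force: 60.5
```

```bash
python3 - <<'E'
from s import *
e=pose()[0]; print(e,pose()[2]['force'],pose()[2]['opening'])
Q[3]=.8;S,B,K=model(Q)
to(B(157,52,0),A+np.pi/2,155)
E
```

```text
[655.05513751 157.71146374 331.258954  ] [6.88171631 0.40326224 4.95023767] 0.09718196557134347
move [ 0.1 -1.3  8.6] [ 0.011 -0.     0.003] | from [655.1 157.7 331.3] t 28.9 F [6.9 0.4 5. ] open 0.097 gf 60.5
```

Call:
send_rows --targets '[[[0,-5.8,-5.4,0,0,0,0],[0,-11.8,-10.4,0,0,0,0],[0,-18.1,-15.1,0,0,0,0],[0,-24.6,-19.5,0,0,0,0],[0,-31.3,-23.6,0,0,0,0],[0,-36,-26.2,0,0,0,0],[0,-39,-27.5,0,0,0,0],[0,-39,-27.5,0,0,0,0],[0,-39,-27.5,0,0,0,0]]]'

```text
time_s: 29.75
ee_pos: [617.8, 154.4, 359.8]
tool_rot: [0.677, 0.736, 0.006, 0.005]
force: [7.1, -0.3, 11.7]
opening: 0.099
grasp_force: 59.3
```

```bash
cat > tilt.py <<'E'
from s import *
def bx(e): return np.dot(np.array(e[:2])-Q[:2],[np.cos(A),np.sin(A)])
x0=(bx([702.2,161.8])+bx([702,161.9]))/2-157
e,q,o=pose(); x=bx(e+q.apply([0,0,155]))-x0
print('off',x0,'tilt',np.arccos(x/157),e,o['force'],o['opening'],o['grasp_force'])
E
python3 tilt.py
```

```text
off 0.7848176694349718 tilt 1.0747065468161991 [617.77324365 154.44258695 359.80310559] [ 7.13254272 -0.34984716 11.662202  ] 0.09944064169278191 59.31072950363159
```

Call:
send_rows --targets '[[[0,-2,-1,0,0,0,0],[0,-4.5,-2.3,0,0,0,0],[0,-4.5,-2.3,0,0,0,0],[0,-4.5,-2.3,0,0,0,0]]]'

```text
time_s: 30.15
ee_pos: [613.5, 154.1, 362.0]
tool_rot: [0.677, 0.736, 0.006, 0.005]
force: [8.1, 0.5, 10.9]
opening: 0.097
grasp_force: 59.2
```

```bash
python3 tilt.py
```

```text
off 0.7848176694349718 tilt 1.1045477447627368 [613.48076724 154.06506017 361.99370791] [ 8.09470946  0.48759101 10.89646265] 0.09702280949984808 59.204129576683044
```

Call:
send_rows --targets '[[[0,2,1,0,0,0,0],[0,4,2.2,0,0,0,0],[0,6,3.3,0,0,0,0],[0,8,4.5,0,0,0,0],[0,8,4.5,0,0,0,0],[0,8,4.5,0,0,0,0]]]'

```text
time_s: 30.75
ee_pos: [621.5, 154.8, 357.7]
tool_rot: [0.677, 0.736, 0.006, 0.005]
force: [8.9, -0.3, 12.0]
opening: 0.1
grasp_force: 59.4
```

```bash
python3 tilt.py
```

```text
off 0.7848176694349718 tilt 1.0470821001873327 [621.49176553 154.77813534 357.71415649] [ 8.85666689 -0.29169095 12.02828641] 0.10014511002057941 59.36164677143097
```

Call:
send_rows --targets '[[[0,1,0.5,0,0,0,0],[0,2,1.1,0,0,0,0],[0,3,1.7,0,0,0,0],[0,3,1.7,0,0,0,0]]]'

```text
time_s: 31.15
ee_pos: [624.2, 155.0, 356.3]
tool_rot: [0.677, 0.736, 0.005, 0.005]
force: [4.9, -0.7, 13.8]
opening: 0.101
grasp_force: 59.6
```

```bash
python3 tilt.py
```

```text
off 0.7848176694349718 tilt 1.0296600289463271 [624.16403171 154.98993812 356.28408405] [ 4.94196768 -0.71918635 13.80009552] 0.10116098346768798 59.61159288883209
```

Call:
send_rows --targets '[[[0,1,0.6,0,0,0,0],[0,2,1.2,0,0,0,0],[0,2,1.2,0,0,0,0]]]'

```text
time_s: 31.45
ee_pos: [625.9, 155.1, 355.4]
tool_rot: [0.677, 0.736, 0.004, 0.004]
force: [2.5, 0.2, 16.0]
opening: 0.098
grasp_force: 59.8
```

```bash
python3 tilt.py
```

```text
off 0.7848176694349718 tilt 1.018702298847128 [625.88071952 155.12592322 355.37166204] [ 2.5234526   0.23830796 16.0136091 ] 0.09845016900741241 59.82805788516998
```

Call:
send_rows --targets '[[[0,-1.5,-1,0,0,0,0],[0,-3,-1.8,0,0,0,0],[0,-3,-1.8,0,0,0,0.5],[0,-3,-1.8,0,0,0,0.5],[0,-3,-1.8,0,0,0,0.5],[0,-3,-1.8,0,0,0,0.5],[0,-3,-30,0,0,0,0.5],[0,-3,-75,0,0,0,0.5],[0,-3,-120,0,0,0,0.5],[-40,-3,-140,0,0,0,0.5],[-80,-3,-140,0,0,0,0.5],[-80,-3,-140,0,0,0,0.5]]]'

```text
time_s: 32.65
ee_pos: [627.6, 71.8, 488.8]
tool_rot: [0.679, 0.734, -0.0, 0.001]
force: [-0.3, 1.3, -0.1]
opening: 0.501
grasp_force: 0.0
```

```bash
python3 - <<'E'
from s import *
e=pose();print(e[0],e[2]['force'],e[2]['opening'])
for c in('scene','top','wrist'):
    im=shot(c,c+'F.png')
    for n in('bar_left','board','pawl_knob','sample_65'): print(c,n,[(np.round(d['rect']).tolist(),round(d['p'],2)) for d in bot.recognise(c,n)][:4])
    for t in(.838,1.047,1.1):
        Q[3]=t;S,B,K=model(Q); m=model(Q[:4]+[1.13])[2]
        print(c,t,'barends',proj(c,B(157,75,0)).round(),proj(c,B(157,-75,0)).round(),'knob on/off',proj(c,K).round(),proj(c,m).round())
E
```

```text
[627.58003698  71.75283142 488.75275082] [-0.32351312  1.30741314 -0.12878764] 0.5012227349184393
scene bar_left [([248.0, 189.0, 70.0, 49.0], 0.67)]
scene board [([253.0, 189.0, 61.0, 46.0], 0.8)]
scene pawl_knob [([258.0, 197.0, 6.0, 25.0], 0.58)]
scene sample_65 [([380.0, 243.0, 50.0, 17.0], 0.77), ([315.0, 188.0, 42.0, 20.0], 0.67), ([262.0, 202.0, 2.0, 16.0], 0.28)]
scene 0.838 barends [317. 206.] [248. 211.] knob on/off [260. 199.] [259. 187.]
scene 1.047 barends [315. 193.] [247. 198.] knob on/off [260. 199.] [259. 187.]
scene 1.1 barends [314. 190.] [247. 195.] knob on/off [260. 199.] [259. 187.]
top bar_left [([337.0, 132.0, 56.0, 69.0], 0.73), ([340.0, 123.0, 60.0, 100.0], 0.52), ([390.0, 180.0, 10.0, 25.0], 0.19)]
top board [([336.0, 131.0, 54.0, 65.0], 0.9), ([335.0, 122.0, 62.0, 104.0], 0.61), ([361.0, 142.0, 22.0, 44.0], 0.45)]
top pawl_knob [([391.0, 181.0, 8.0, 25.0], 0.51)]
top sample_65 [([358.0, 149.0, 26.0, 21.0], 0.95), ([221.0, 157.0, 52.0, 34.0], 0.86), ([359.0, 235.0, 34.0, 61.0], 0.72), ([268.0, 285.0, 54.0, 37.0], 0.65)]
top 0.838 barends [335. 130.] [404. 125.] knob on/off [393. 184.] [396. 215.]
top 1.047 barends [336. 138.] [407. 134.] knob on/off [393. 184.] [396. 215.]
top 1.1 barends [337. 141.] [408. 136.] knob on/off [393. 184.] [396. 215.]
wrist bar_left [([378.0, 0.0, 59.0, 38.0], 0.51)]
wrist board [([238.0, 76.0, 96.0, 171.0], 0.61)]
wrist pawl_knob [([219.0, 182.0, 49.0, 23.0], 0.71)]
wrist sample_65 [([259.0, 128.0, 56.0, 55.0], 0.76), ([104.0, 1.0, 39.0, 79.0], 0.74), ([273.0, 131.0, 33.0, 59.0], 0.67)]
wrist 0.838 barends [354.  79.] [351. 235.] knob on/off [239. 197.] [182. 196.]
wrist 1.047 barends [325.  76.] [325. 242.] knob on/off [239. 197.] [182. 196.]
wrist 1.1 barends [317.  76.] [317. 244.] knob on/off [239. 197.] [182. 196.]
```

```bash
python3 - <<'E'
from s import *
im=cv2.imread('pics/wristF.png').astype(int)
for v in (88,98,108,205,215,225):
    p=im[v-2:v+3,295:350].mean(0); print(v,[int(x) for x in (p[:,2]-p[:,0])],[int(x) for x in p.sum(1)/3])
for t in (1.0,1.02,1.047,1.07): 
    Q[3]=t;S,B,K=model(Q); print(t,proj('wrist',B(157,65,0)),proj('wrist',B(157,-50,0)))
E
```

```text
88 [70, 70, 70, 69, 69, 69, 69, 69, 70, 69, 70, 70, 69, 69, 70, 70, 70, 70, 70, 70, 70, 70, 70, 69, 70, 70, 63, 34, 4, 2, 0, -2, -2, -3, -2, -1, -1, 0, 1, 10, 51, 113, 113, 112, 112, 112, 113, 114, 113, 113, 113, 113, 106, 88, 71] [99, 100, 100, 100, 100, 100, 100, 100, 100, 100, 101, 101, 101, 101, 101, 101, 101, 101, 102, 101, 101, 101, 101, 102, 101, 101, 98, 89, 126, 138, 160, 176, 189, 200, 203, 191, 178, 162, 143, 121, 113, 158, 157, 157, 158, 158, 158, 159, 158, 158, 159, 159, 151, 125, 102]
98 [69, 69, 69, 69, 69, 69, 69, 69, 69, 69, 69, 69, 69, 70, 69, 69, 69, 69, 69, 70, 70, 69, 63, 59, 56, 55, 50, 27, 3, 0, -1, -2, -3, -3, -3, -1, -1, -1, 0, 6, 41, 106, 109, 109, 109, 109, 110, 109, 109, 109, 109, 109, 106, 87, 69] [99, 99, 99, 99, 100, 100, 100, 101, 101, 101, 101, 101, 101, 102, 102, 101, 102, 102, 102, 102, 102, 103, 94, 90, 86, 84, 83, 82, 126, 148, 164, 177, 189, 199, 201, 189, 176, 161, 142, 120, 103, 157, 161, 160, 160, 160, 160, 160, 161, 161, 161, 161, 156, 130, 105]
108 [56, 57, 56, 56, 57, 56, 56, 56, 54, 53, 53, 53, 53, 53, 54, 54, 54, 54, 54, 54, 53, 53, 44, 4
[... 1477 characters left out ...]
 109, 110, 110, 110, 110, 110, 110, 109, 108, 104, 103, 106, 106, 106, 105, 101, 95, 80, 15, 4, 2, 2, 2, 1, 2, 3, 4, 5, 9, 17, 79, 92, 92, 91, 90, 89, 89, 88, 77, 40, 35, 36, 36, 36, 38] [169, 171, 171, 172, 172, 172, 173, 173, 173, 173, 173, 173, 173, 172, 172, 171, 171, 171, 168, 161, 161, 166, 166, 165, 162, 155, 148, 142, 126, 137, 150, 157, 160, 166, 161, 151, 142, 130, 108, 77, 127, 143, 144, 142, 140, 142, 145, 144, 129, 84, 83, 86, 86, 92, 101]
1.0 [332.60682997  88.04632609] [331.50356382 215.61568024]
1.02 [329.5656759   87.83715312] [328.65800109 216.17744011]
1.047 [325.33562484  87.57101926] [324.70613478 216.91490051]
1.07 [321.62335173  87.36045451] [321.24335002 217.52266283]
```

```bash
python3 - <<'E'
from s import *
Q[3]=1.04;S,B,K=model(Q); b=B(157,52,0); print(b)
to(b+[0,0,25],A+np.pi/2,173)
# bias in flat views
im=cv2.imread('pics/w13.png').astype(int)
for v in(190,215): 
    p=im[v-2:v+3,305:350].mean(0); print(v,[int(x) for x in (p[:,2]-p[:,0])])
Q[3]=0;S,B,K=model(Q); vp=([699.6,161.4,310.5],[.677,.736,0,0])
for u in (325,327,329): 
    p=ray_at(vp,u,207,55.); print(u,np.dot(p[:2]-Q[:2],[np.cos(A),np.sin(A)]))
# now
e,q,o=pose()
for t in(1.02,1.047):
    p=atz('wrist',328.7,160,55+157*np.sin(t)); print(t,157*np.cos(t),np.dot(p[:2]-Q[:2],[np.cos(A),np.sin(A)]))
E
```

```text
[624.06682685 155.28503533 190.39746368]
move [80.   3.4 99.7] [-0.     0.     0.003] | from [627.3  75.3 488.1] t 33.4 F [-0.1 -1.  -0.4] open 0.502 gf 0.0
190 [62, 62, 62, 63, 62, 62, 62, 62, 62, 62, 62, 62, 62, 72, 53, 25, 6, 5, 5, 4, 4, 4, 4, 4, 5, 4, 5, 5, 7, 24, 40, 45, 46, 46, 45, 46, 46, 46, 52, 69, 73, 76, 79, 86, 96]
215 [6, 6, 6, 5, 6, 6, 6, 7, 7, 7, 7, 7, 7, 5, 6, 2, 0, 0, 0, 0, -1, 0, 0, 0, 0, 0, 1, 2, 3, 8, 11, 11, 11, 12, 12, 13, 10, 7, 6, 5, 5, 6, 9, 53, 97]
325 157.32059996740784
327 158.8439504697018
329 160.3675890610344
1.02 82.16845434650898 81.77773480016725
1.047 78.52685871174 81.73300585432519
```

Call:
send_rows --targets '[[[80,3,0,0,0,0,0],[80,3,0,0,0,0,0],[80,3,50,0,0,0,0],[80,3,100,0,0,0,0],[80,3,108,0,0,0,0],[80,3,114,0,0,0,0],[80,3,117,0,0,0,0],[80,3,119,0,0,0,0],[80,3,120,0,0,0,0],[80,3,120,0,0,0,0]]]'

```text
time_s: 34.4
ee_pos: [624.0, 155.0, 369.8]
tool_rot: [0.677, 0.736, 0.001, 0.001]
force: [-0.1, -0.0, -0.6]
opening: -0.003
grasp_force: 0.0
```

Call:
send_rows --targets '[[[0,0,1,0,0,0,0],[0,0,1,0,0,0,0],[0,0,1,0,0,0,0]]]'

```text
time_s: 34.7
ee_pos: [624.1, 155.1, 368.9]
tool_rot: [0.677, 0.736, 0.001, 0.001]
force: [0.7, -1.2, 5.9]
opening: -0.003
grasp_force: 2.8
```

Call:
send_rows --targets '[[[0,0,1,0,0,0,0],[0,0,1,0,0,0,0],[0,0,1,0,0,0,0]]]'

```text
time_s: 35.0
ee_pos: [624.3, 155.1, 368.6]
tool_rot: [0.677, 0.736, 0.002, 0.002]
force: [1.2, 0.5, 6.7]
opening: -0.002
grasp_force: 3.4
```

Call:
send_rows --targets '[[[0,0,1,0,0,0,0],[0,0,1,0,0,0,0],[0,0,1,0,0,0,0]]]'

```text
time_s: 35.3
ee_pos: [624.5, 155.2, 368.3]
tool_rot: [0.677, 0.736, 0.002, 0.002]
force: [1.4, -1.0, 8.4]
opening: -0.001
grasp_force: 4.2
```

Call:
send_rows --targets '[[[0,0,2,0,0,0,0],[0,0,4,0,0,0,0],[0,0,6,0,0,0,0],[0,0,6,0,0,0,0],[0,0,6,0,0,0,0]]]'

```text
time_s: 35.8
ee_pos: [625.7, 155.2, 366.5]
tool_rot: [0.677, 0.736, 0.005, 0.004]
force: [1.6, 0.1, 17.4]
opening: 0.001
grasp_force: 8.6
```

Call:
send_rows --targets '[[[0,0,3,0,0,0,0],[0,0,5,0,0,0,0],[0,0,5,0,0,0,0],[0,0,5,0,0,0,0]]]'

```text
time_s: 36.2
ee_pos: [626.7, 155.3, 365.0]
tool_rot: [0.677, 0.736, 0.007, 0.007]
force: [1.9, -0.9, 25.7]
opening: -0.002
grasp_force: 12.5
```

Call:
send_rows --targets '[[[0,0,-10,0,0,0,0],[0,0,-40,0,0,0,0],[0,0,-90,0,0,0,0.5],[0,0,-132,0,0,0,0.5],[-40,-3,-132,0,0,0,0.5],[-80,-3,-132,0,0,0,0.5],[-80,-3,-132,0,0,0,0.5],[-80,-3,-132,0,0,0,0.5],[-80,-3,-132,0,0,0,0.5]]]'

```text
time_s: 37.1
ee_pos: [627.2, 75.8, 485.3]
tool_rot: [0.677, 0.736, -0.0, -0.001]
force: [-0.6, -0.4, -0.3]
opening: 0.499
grasp_force: 0.0
```

```bash
python3 - <<'E'
from s import *
import time
im=shot('wrist','wG.png').astype(int); e,q,o=pose(); print(e,q.as_quat(),o['force'])
for v in (98,215):
    p=im[v-2:v+3,295:350].mean(0); d=p[:,0]-p[:,2]; b=np.where(d<25)[0]; print(v,295+b.min(),295+b.max())
    u=295+(b.min()+b.max())/2
    for z in (189.,191.): 
        P=atz('wrist',u,v,z); x=np.dot(P[:2]-Q[:2],[np.cos(A),np.sin(A)])-1.84; print('x',x,'tilt',np.arccos(x/157))
for n in('sample_65','sample_125','pawl_knob'): print(n,[(np.round(d['rect']).tolist(),round(d['p'],2)) for d in bot.recognise('wrist',n)][:3])
Q[3]=1.045;S,B,K=model(Q); print('125 corners',[proj('wrist',B(r,y,12)).round().tolist() for r,y in [(137,25),(137,-25),(12,25)]],'65',[proj('wrist',B(r,y,20)).round().tolist() for r,y in [(137,25),(137,-25),(72,25),(72,-25)]])
shot('top','topG.png'); print('phone',[(np.round(d['rect']).tolist()) for d in bot.recognise('top','phone')][:2],'notes',[(np.round(d['rect']).tolist()) for d in bot.recognise('top','sticky_notes')][:2])
E
```

```text
[627.19336678  76.0733089  485.44530003] [ 6.76745820e-01  7.36216482e-01 -2.50814487e-04 -5.69633425e-04] [-0.27422621  0.80989943  0.54155428]
98 323 335
x 79.3856086024092 tilt 1.0406717545177022
x 79.3471451650821 tilt 1.0409556969637201
215 324 334
x 80.22288886846285 tilt 1.0344790432668751
x 80.1781534601002 tilt 1.0348104905430155
sample_65 [([105.0, 4.0, 34.0, 74.0], 0.95), ([272.0, 129.0, 32.0, 55.0], 0.64), ([262.0, 131.0, 55.0, 55.0], 0.62)]
sample_125 [([105.0, 4.0, 34.0, 74.0], 0.95), ([272.0, 129.0, 32.0, 55.0], 0.64), ([262.0, 131.0, 55.0, 55.0], 0.62)]
pawl_knob [([217.0, 184.0, 51.0, 27.0], 0.88)]
125 corners [[303.0, 134.0], [303.0, 189.0], [258.0, 130.0]] 65 [[294.0, 135.0], [295.0, 190.0], [269.0, 132.0], [270.0, 178.0]]
phone [[361.0, 238.0, 32.0, 59.0]] notes [[262.0, 107.0, 33.0, 30.0]]
```

```bash
python3 -c "
from cell import bot
print(bot.finish_job())"
```

```text
the job is handed in; nothing more can be done
None
```

The job is handed in, with no verdict shown: both wood plates found (125 below, 65 on top) are on the pins and pressed down, the pawl is back on the teeth, and the board stands at about 1.04 rad, where it held against a 26 N downward press on the bar; the phone and sticky notes stayed where they were.

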